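# Toner cartridge: feel for the flat, roll it up, shut the hatch

### The job

The toner cartridge has been dropped into the printer with its flat side turned away, so the hatch cannot shut. Feel for the flat along the drum, roll the cartridge in its bearings until the flat faces straight up, then swing the hatch over and shut it fully. Leave the stamps, the syringe tray and the mug where they are.

Things in the scene. Friction and masses are not known exactly. Their poses are not given: they have to be found in the camera images.
- cartridge_mid (a point): Middle of the blue toner cartridge, on its axis, 128 mm above the desk. The point is fixed to the printer and does NOT turn with the cartridge. Axes: z up, x from the printer's front (paper slot) to its back, y along the cartridge. A drum 64 mm in diameter, 190 mm long, held in bearings at both ends; cannot be lifted out. Turns either way without end stop and stays where left.
- drum_top (a point): Highest line of the drum, 32 mm over cartridge_mid, fixed to the printer like it. One flat runs along the whole drum: 42 mm wide (83 degrees of the round), 24 mm from the axis, so 8 mm deep. Facing up it lies 8 mm under this point. Where it points is not given: at the start 69 to 180 degrees from up, either way. A fingertip pressed here with 4 to 20 N and moved along x rolls the drum (0.03 N m).
- printer: White desktop printer, 320 (x) x 370 (y) x 175 mm high, heavy, does not move. Origin under its middle on the desk, x from front to back. In its top the bay, open upwards: 125 mm in x (from 75 mm before the origin to 50 mm behind it), 220 mm in y, 95 mm deep; the cartridge's axis runs 20 mm before the origin. Small control panel on the top at the +y side.
- hatch_hinge (a point): Middle of the hatch's hinge line, at the back of the bay, 70 mm behind (+x) and 44 mm over cartridge_mid, fixed to the printer; same axes, the hinge line is y.
- hatch_edge (a point): Middle of the free edge of the hatch: a white panel 216 mm wide, 6 mm thick, its edge 123 mm from the hinge line. Moves with the hatch. Its inner side carries a grey presser bar, 28 mm wide, 150 mm long, 16 mm high, 70 mm from the hinge line.
- hatch (a joint): Hatch angle, rad. 0: shut, outer face level with the printer's top. Starts open at 1.8 to 2.05, leaning back past upright; stays where left (1.2 N at 100 mm from the hinge moves it). Push its back (outer) face to the front, then down. Shut, its bar lies 1 mm over the upturned flat; pressed with 10 N it levels a flat up to 15 degrees off; on the round it stops, the hatch open by 0.1.
- red_stamp: Small red and black stamp, 30 x 42 x 60 mm high, standing loose on the printer's top beside the bay (on its -y side). Origin under its middle. To be left alone.
- black_stamp: Larger black and grey stamp, 50 x 75 x 105 mm high, standing loose on the desk behind the printer. Origin under its middle. To be left alone.
- syringe_tray: Pale tray with four syringes, 230 x 100 x 24 mm high, lying loose on the desk before the printer's front. Origin under its middle. To be left alone.
- pen_mug: White mug with two pens, 80 mm diameter, 95 mm high (pens to 150 mm), loose on the desk behind the printer. Origin under its middle. To be left alone.

How it is judged:
By the outcome, as a careful person would: the job done as asked, in the order asked, and still so for the second after the job is handed in, with the robot touching nothing.
It also fails if it takes over 72 s, if anything falls off the work surface, if the arm or the gripper's body presses on something with over 40 N, if the wrist force passes 120 N, or if a joint passes its speed limit or range.

### The arm

A 6-joint arm with a two-finger parallel gripper is mounted at the origin on the work surface. World frame = base frame: x ahead of the robot, y to its left, z up, the work surface at z = 0. Lengths are in m, angles in rad, forces in N, time in s.
With the tool pointing down it reaches from about 0.4 to 0.825 m from the base axis. Payload 7 kg.
Tool frame: the origin (TCP) lies at the centre of the arm's flange, where the gripper is bolted on; the fingertips stand 178 mm ahead of it and the grasp point (between the pads) lies 159 mm ahead of it; x points along the fingers, z is the direction in which the jaws open and shut, and the axes are right-handed (so a half turn about x gives the same grasp; the last joint's range is limited). The gripper opens to 88 mm and grips with 3 to 60 N. Pads are 19 mm wide; open, the fingers measure 130 mm over their backs; the gripper's body (78 mm by 193 mm) begins 47 mm behind the grasp point.
Start: joints at [1.459, 0.359, 0.012, 0, -1.224, -0.288], TCP at [0.263, 0.622, 0.405] pointing down, gripper open.
Joint ranges: [-3.07, 3.07], [-1.43, 2.12], [-1.02, 1.25], [-3.03, 1.67], [-3.05, -0], [-3.03, 3.03]. Speed limits (rad/s): [2.39, 2.39, 3.01, 3.14, 3.14, 3.14].

### API

Orientations are given as [roll, pitch, yaw] about the fixed x, y, z axes, in that order (R = Rz(yaw) Ry(pitch) Rx(roll)).
In Python, from station import telemetry, optics, job_done, finder gives the robot as it stands.
- The arm moves only by the tool play_rows, never from a script. Its argument "steps" is a list of rows, each an object of numbers: "gripper": the opening, from 0 (shut) to 1 (fully open); "tx", "ty", "tz": the shift along the tool's x, y, z in units of 25 mm (1.0 is 25 mm); "ax", "ay", "az": the turn, a rotation vector about the tool's x, y, z in units of 6 degrees (1.0 is 6 degrees). In form: [{"gripper": .., "tx": .., "ty": .., "tz": .., "ax": .., "ay": .., "az": ..}, ...]. A call has 1 to 20 rows; each row shifts and turns the commanded pose from where the row before left it, along the tool's axes as they then stand; what a row does not reach is not made up. A row lasts 1/12 s, in which the tool goes at most 41.7 mm and 7.16 degrees, less where a joint would pass 70% of its speed; a pose out of reach is approached as far as the arm can. A call is refused whole if a number of a shift passes 1 or a number of a turn 1, either way. A call with a gripper value outside its range is refused whole. The fingers move at their own pace and stop on an object; "newtons" is the grip in N (left out, the last holds). Time passes only in rows, so rows that do not move let the fingers close. It gives the time, the measured TCP pose, the force and the opening at its end, in the units of the state.
- telemetry.get_state(): the state, without advancing time (a new reading comes with each control period).
- optics.grab_frame(name): name is "side" or "top" or "wrist"; returns the picture (420x560x3 uint8, red, green, blue); there is no depth.
- optics.calibration(name): a dict with "fx", "fy", "cx", "cy" (pixels), "T" (4x4, takes a point from camera to world coordinates); the wrist camera has in their place "mount" (4x4, takes a point from camera to tool coordinates, whose origin is the TCP and whose axes are the tool frame's). Camera axes: x right, y down, z forward; pixel columns grow to the right and rows downward; lengths in m; the calibration is good to about 2 mm. The wrist camera is an equidistant fisheye: a pixel r from the principal point sees the ray r / f radians off the axis. A picture is of the moment at which its call begins: read the wrist's pose just before it. calibration takes no time and is no camera call.
- job_done(): hands the job in, once; it reports no verdict.
Trained networks look in the newest picture that a camera, given by its name, has taken for a name from the list of things; names that differ only in an ending like _2 or _b are one class to them, and where a whole thing is asked for, a point or a joint stands for the part that bears it (a point fixed in the world has none). Each returns a list of dicts, best first, with "confidence" (0 to 1); they miss things now and then, are a little off and sometimes report something else, mostly with a low value. They report only what shows in the picture. A call takes as long as a camera call.
- finder.look_for(query, camera): "extent" ([left, top, right, bottom] in pixels, round what is visible of it).
- finder.silhouettes(query, camera): "pixels" (420x560 bool, what is visible of it) and "extent" ([left, top, right, bottom] in pixels, round what is visible of it).
- finder.pinpoint(query, camera): "location" ([row, column] in pixels: a listed point, or the origin of a listed thing).
The state is a dict: "t": time; "q": joint angles; "qd": joint speeds; "joint_efforts": joint torques, N m; "eef_pos": TCP position; "ee_rot": TCP orientation; "force": force on the tool from outside, world axes, zero at the start; "moment": the same for the moment, N m; "width": finger opening in m.
Only numpy, scipy, OpenCV 4.12 (cv2) and the standard library are available. Lean on these libraries where they do the work, as an engineer would, in place of code of your own. Each camera call takes 0.05 s, during which the arm holds its last target.

## Working session

There is one attempt and no reset: what is moved stays moved. The work goes in short steps, Python scripts to look and compute and a tool call to move; the robot and the scene stay as the last step left them, time stands still between calls to the robot, and variables do not carry over. Pictures are saved under pics/ and viewed, and the job is handed in when it is done.

Besides the shell and the picture viewer there is one more tool, called after ">>>" as name(argument=value, ...), one argument or row to a line, values as JSON. play_rows: Moves the arm, as the interface text tells. Its arguments: {"type":"object","properties":{"steps":{"type":"array"},"newtons":{"type":"number"}},"required":["steps"]}

```bash
mkdir -p pics; ls; python3 - <<'E'
from station import telemetry, optics, finder
import cv2
s=telemetry.get_state(); print(s)
for n in ["side","top","wrist"]:
    im=optics.grab_frame(n); cv2.imwrite(f"pics/{n}0.png",im[:,:,::-1])
    c=optics.calibration(n); print(n,c)
    for q in ["cartridge_mid","drum_top","hatch_hinge","hatch_edge","printer","red_stamp"]:
        r=finder.pinpoint(q,n); print(n,q,[(x["location"],round(x["confidence"],2)) for x in r[:2]])
E
```

```text
pics
{'t': 0.0, 'q': array([ 1.45910264e+00,  3.59391285e-01,  1.10530538e-02, -3.21456509e-04,
       -1.22406873e+00, -2.88104807e-01]), 'qd': array([-0.00093795, -0.00046994,  0.00116959, -0.00161546,  0.00113192,
        0.00086477]), 'joint_efforts': array([-2.26786622e-03, -5.82717025e+01,  2.93043870e+01,  6.99736655e+00,
        6.81309117e-03, -1.51407144e-04]), 'eef_pos': array([0.26266031, 0.62159588, 0.40372223]), 'ee_rot': array([ 0.10266454,  1.56915758, -1.86803976]), 'force': array([ 0.49681689, -0.98549359, -0.30801403]), 'moment': array([-0.04328393, -0.00616708,  0.03199386]), 'width': 0.08758937556956554}
side {'fx': 442.2616998374832, 'fy': 442.2616998374832, 'cx': 276.3771550844451, 'cy': 212.07530222649012, 'T': array([[ 0.90470798,  0.30355718, -0.29892559,  0.92085433],
       [ 0.42591887, -0.62826673,  0.65105609, -0.74012054],
       [ 0.00982776, -0.71633369, -0.69768865,  0.9565921 ],
       [ 0.        ,  0.        ,  0.        ,  1.        ]])}
side cartridge_mid [([212.1, 261.4], 0.61)]
side drum_top [([203.4, 259.9], 0.89)]
side hatch_hinge [([178.0,
[... 823 characters left out ...]
p printer [([255.1, 287.4], 0.72), ([200.7, 270.2], 0.54)]
top red_stamp [([199.6, 271.6], 0.65), ([255.8, 286.6], 0.31)]
wrist {'fx': 325.19226210127806, 'fy': 325.19226210127806, 'cx': 275.1504320263624, 'cy': 210.66066173772458, 'mount': array([[ 2.41778363e-04, -2.73019276e-01,  9.62008533e-01,
         1.96814703e-02],
       [ 1.38944246e-03, -9.62007540e-01, -2.73019343e-01,
         7.34080636e-02],
       [ 9.99999005e-01,  1.40266567e-03,  1.46751966e-04,
         8.40079306e-05],
       [ 0.00000000e+00,  0.00000000e+00,  0.00000000e+00,
         1.00000000e+00]])}
wrist cartridge_mid []
wrist drum_top []
wrist hatch_hinge []
wrist hatch_edge []
wrist printer []
wrist red_stamp []
```

View pics/side0.png

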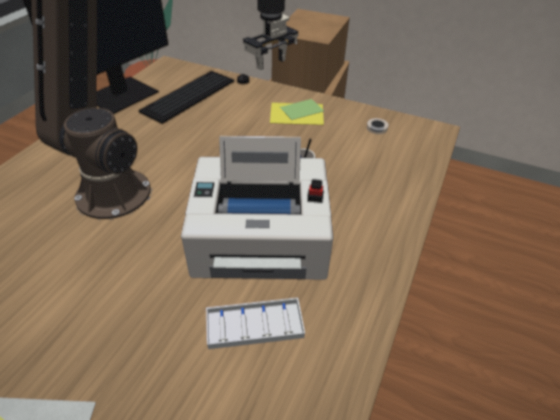

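View pics/top0.png

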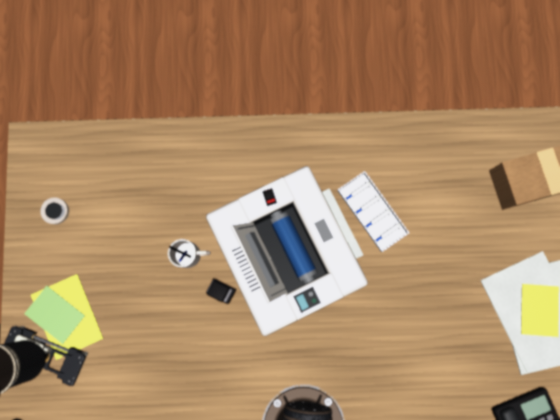

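```bash
python3 - <<'E'
import cv2
im=cv2.imread("pics/side0.png");cv2.imwrite("pics/sidez.png",cv2.resize(im[80:290,180:380],None,fx=2.8,fy=2.8,interpolation=cv2.INTER_CUBIC))
im=cv2.imread("pics/top0.png");cv2.imwrite("pics/topz.png",cv2.resize(im[150:350,190:390],None,fx=2.9,fy=2.9,interpolation=cv2.INTER_CUBIC))
E
```

```text
(no output)
```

View pics/sidez.png

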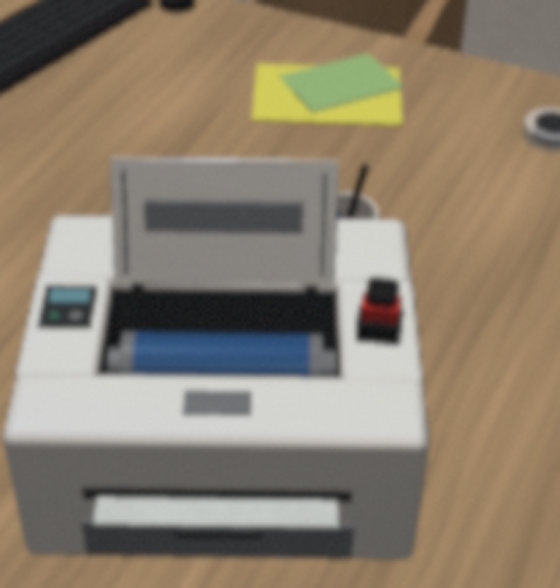

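View pics/topz.png

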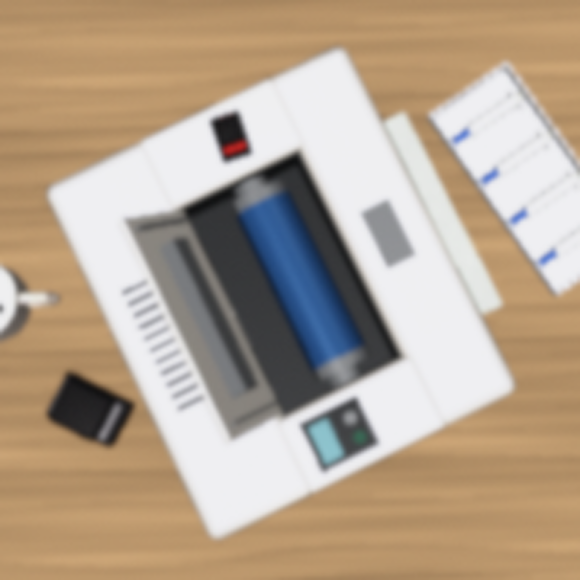

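The side and top views show the printer in the middle with its hatch leaning back, the blue drum in the bay, and the stamp on its -y side. In the top view the printer corners are at about (308,166), (367,283), (263,335) and (206,215). No flat is clearly visible, so I'll fit the printer's pose next.

```bash
cat > h.py <<'E'
import numpy as np
from station import telemetry, optics, finder
def back(cam,uv,z):
    c=optics.calibration(cam);T=c["T"]
    d=T[:3,:3]@np.array([(uv[0]-c["cx"])/c["fx"],(uv[1]-c["cy"])/c["fy"],1]);o=T[:3,3]
    return o+d*(z-o[2])/d[2]
def proj(cam,p):
    c=optics.calibration(cam);T=np.linalg.inv(c["T"]);q=T[:3,:3]@p+T[:3,3]
    return np.array([c["fx"]*q[0]/q[2]+c["cx"],c["fy"]*q[1]/q[2]+c["cy"]])
E
python3 - <<'E'
from h import *
from scipy.optimize import least_squares
import cv2
z=lambda a:(a[0]/2.9+190,a[1]/2.9+150)
s=lambda a:(a[0]/2.8+180,a[1]/2.8+80)
# printer coords: front -160, back +160 ; +y side = panel side
obs=[("top",z((343,47)),(-160,-185,175)),("top",z((515,385)),(-160,185,175)),("top",z((213,540)),(160,185,175)),("top",z((45,190)),(160,-185,175)),
("top",z((301,150)),(-75,-110,175)),("top",z((402,357)),(-75,110,175)),
("side",s((427,445)),(-160,-185,175)),("side",s((5,440)),(-160,185,175)),("side",s((404,222)),(160,-185,175)),("side",s((55,217)),(160,185,175))]
def P(x,p):
    c,sn=np.cos(x[2]),np.sin(x[2]);p=np.array(p)/1000
    return np.array([x[0]+c*p[0]-sn*p[1],x[1]+sn*p[0]+c*p[1],p[2]])
f=lambda x:np.concatenate([proj(c,P(x,p))-u for c,u,p in obs])
r=least_squares(f,[0.5,0,1.1],loss="soft_l1");x=r.x;print(x,np.degrees(x[2]));print(f(x).reshape(-1,2).round(1))
np.save("pose.npy",x)
for n,p in dict(mid=(-20,0,128),top=(-20,0,160),hinge=(50,0,172)).items(): print(n,P(x,p),proj("top",P(x,p))[::-1],proj("side",P(x,p))[::-1])
for a in (1.8,1.9,2.05):
    p=(50-123*np.cos(a),0,172+123*np.sin(a));print(a,proj("top",P(x,p))[::-1],proj("side",P(x,p))[::-1])
# red stamp
print("stamp",back("top",z((229,137)),.235))
E
```

```text
[0.51242505 0.03394293 2.00062491] 114.62736375214214
[[ 0.5 -3. ]
 [ 2.3  0.8]
 [-0.2  0.7]
 [-1.  -1.9]
 [-0.5 -1.2]
 [ 0.6 -0.6]
 [ 0.7 -0.1]
 [-3.4 -0.6]
 [-0.1 -2. ]
 [-2.7 -2. ]]
mid [0.52075935 0.01576218 0.128     ] [246.35716977 292.95213974] [211.03481612 258.47303017]
top [0.52075935 0.01576218 0.16      ] [245.49207286 293.00212415] [202.33151405 258.24978098]
hinge [0.4915893  0.07939479 0.172     ] [256.49082451 269.97494603] [181.66482196 259.1795251 ]
1.8 [258.75479017 258.12345597] [139.33081061 258.78973341]
1.9 [260.909889   253.96006312] [137.78736255 258.98767044]
2.05 [264.02497405 248.09338595] [136.37784524 259.28057954]
stamp [0.64456195 0.07614678 0.235     ]
```

```bash
cat >> h.py <<'E'
from scipy.spatial.transform import Rotation as Ro
def pose():
    s=telemetry.get_state();return s,s["eef_pos"],Ro.from_euler("xyz",s["ee_rot"]).as_matrix()
X=np.load("pose.npy")
def P(p,x=None):
    x=X if x is None else x
    c,sn=np.cos(x[2]),np.sin(x[2]);p=np.array(p)/1000
    return np.array([x[0]+c*p[0]-sn*p[1],x[1]+sn*p[0]+c*p[1],p[2]])
def inv(w):
    c,sn=np.cos(X[2]),np.sin(X[2]);d=w[:2]-X[:2]
    return np.array([c*d[0]+sn*d[1],-sn*d[0]+c*d[1],w[2]])*1000
def goalR(sgn):  # tool y = sgn*printer x
    c,sn=np.cos(X[2]),np.sin(X[2]);x=np.array([0,0,-1.]);y=sgn*np.array([c,sn,0]);return np.stack([x,y,np.cross(x,y)],1)
E
python3 - <<'E'
from h import *
from scipy.optimize import least_squares
z=lambda a:(a[0]/2.9+190,a[1]/2.9+150)
s=lambda a:(a[0]/2.8+180,a[1]/2.8+80)
obs=[("top",z((343,47)),(-157,-182,175)),("top",z((515,385)),(-157,182,175)),("top",z((213,540)),(157,182,175)),("top",z((45,190)),(157,-182,175)),
("top",z((301,150)),(-75,-110,175)),("top",z((402,357)),(-75,110,175)),
("side",s((427,445)),(-158,-183,175)),("side",s((5,440)),(-158,183,175)),("side",s((404,222)),(158,-183,175)),("side",s((55,217)),(158,183,175)),
("top",(291.6,248),(-20,0,128)),("side",(261.4,212.1),(-20,0,128)),("side",(259.9,203.4),(-20,0,160)),("top",(267.8,255.3),(50,0,172)),("side",(256.6,178),(50,0,172))]
f=lambda x:np.concatenate([proj(c,P(p,x))-u for c,u,p in obs])
r=least_squares(f,[0.5,0,2],loss="soft_l1");x=r.x;print(x,np.degrees(x[2]));print(f(x).reshape(-1,2).round(1).tolist())
np.save("pose.npy",x)
import h; h.X=x
st,p,R=pose();print(p,R.round(3))
for sg in(1,-1):
    print(sg,np.degrees(Ro.from_matrix(R.T@goalR(sg)).as_rotvec()))
g=P((-20,0,470));print("goal tcp",g,"dtool",R.T@(g-p)/.025)
E
```

```text
[0.51291007 0.03502727 1.999187  ] 114.54497772992714
[[-0.3, -1.7], [0.3, 0.3], [-0.3, -1.0], [0.1, -1.6], [-0.9, -1.4], [0.2, -0.7], [0.1, -0.9], [-2.1, -1.5], [-0.3, -1.7], [-1.6, -1.8], [1.0, -1.8], [-2.6, -1.3], [-1.3, -1.3], [1.8, 1.0], [2.9, 3.5]]
[0.26276078 0.62173029 0.40467213] [[ 0.     0.921 -0.389]
 [-0.    -0.389 -0.921]
 [-1.     0.     0.   ]]
1 [-1.37453577e+02  3.02032272e-03  5.98245516e-04]
-1 [ 4.25464230e+01  4.75610736e-04 -2.40118459e-03]
goal tcp [0.52121822 0.01683456 0.47      ] dtool [-2.61203811 18.94149866 18.26318133]
```

>>> play_rows(
  steps=[
    {"gripper":0,"ax":1,"tx":-0.5},
    {"gripper":0,"ax":1,"tx":-0.5},
    {"gripper":0,"ax":1,"tx":-0.5},
    {"gripper":0,"ax":1,"tx":-0.5},
    {"gripper":0,"ax":1,"tx":-0.5},
    {"gripper":0,"ax":1,"tx":-0.5},
    {"gripper":0,"ax":1,"tx":-0.5},
    {"gripper":0,"ax":0.09},
  ],
)

```text
invalid input
```

```bash
python3 - <<'E'
from h import *
st,p,R=pose();print(st["t"],p,st["width"],st["q"])
G=goalR(-1)
print(np.degrees(Ro.from_matrix(R.T@G).as_rotvec()))
g=P((-20,0,490));print("dtool",R.T@(g-p)/.025)
E
```

```text
1.05 [0.26276078 0.62173029 0.40467213] 0.08781016948794015 [ 1.45907340e+00  3.58594840e-01  1.19052667e-02  2.91306110e-05
 -1.22413825e+00 -2.88117457e-01]
[ 4.25464230e+01  4.75610736e-04 -2.40118459e-03]
dtool [-3.41203811 18.94152683 18.26319926]
```

>>> play_rows(
  steps=[
    {"gripper":0,"tx":-0.5,"ty":0,"tz":0,"ax":1,"ay":0,"az":0},
    {"gripper":0,"tx":-0.5,"ty":0,"tz":0,"ax":1,"ay":0,"az":0},
    {"gripper":0,"tx":-0.5,"ty":0,"tz":0,"ax":1,"ay":0,"az":0},
    {"gripper":0,"tx":-0.5,"ty":0,"tz":0,"ax":1,"ay":0,"az":0},
    {"gripper":0,"tx":-0.5,"ty":0,"tz":0,"ax":1,"ay":0,"az":0},
    {"gripper":0,"tx":-0.5,"ty":0,"tz":0,"ax":1,"ay":0,"az":0},
    {"gripper":0,"tx":-0.5,"ty":0,"tz":0,"ax":1,"ay":0,"az":0},
    {"gripper":0,"tx":0,"ty":0,"tz":0,"ax":0.09,"ay":0,"az":0},
  ],
)

```text
t: 1.72
eef_pos: [0.263, 0.6219, 0.4952]
ee_rot: [-2.345, 1.567, 1.22]
force: [0.2, 0.2, 0.9]
width: 0.04
```

```bash
python3 - <<'E'
from h import *
st,p,R=pose();print(st["t"],p,st["width"],st["q"])
G=goalR(-1)
print(np.degrees(Ro.from_matrix(R.T@G).as_rotvec()))
g=P((-20,0,490));print("dtool",R.T@(g-p)/.025)
E
```

```text
1.7167 [0.2629804  0.62192518 0.49515275] 0.040046527559390976 [ 1.45906865e+00  3.19630549e-01  1.57075722e-01  1.00936114e-03
 -1.40415743e+00 -1.03565456e+00]
[-0.2756611  -0.16883406  0.17177277]
dtool [ 0.12548089 26.31079253  0.53218472]
```

>>> play_rows(
  steps=[
    {"gripper":0,"tx":0,"ty":1,"tz":0.02,"ax":0,"ay":0,"az":0},
    {"gripper":0,"tx":0,"ty":1,"tz":0.02,"ax":0,"ay":0,"az":0},
    {"gripper":0,"tx":0,"ty":1,"tz":0.02,"ax":0,"ay":0,"az":0},
    {"gripper":0,"tx":0,"ty":1,"tz":0.02,"ax":0,"ay":0,"az":0},
    {"gripper":0,"tx":0,"ty":1,"tz":0.02,"ax":0,"ay":0,"az":0},
    {"gripper":0,"tx":0,"ty":1,"tz":0.02,"ax":0,"ay":0,"az":0},
    {"gripper":0,"tx":0,"ty":1,"tz":0.02,"ax":0,"ay":0,"az":0},
    {"gripper":0,"tx":0,"ty":1,"tz":0.02,"ax":0,"ay":0,"az":0},
    {"gripper":0,"tx":0,"ty":1,"tz":0.02,"ax":0,"ay":0,"az":0},
    {"gripper":0,"tx":0,"ty":1,"tz":0.02,"ax":0,"ay":0,"az":0},
    {"gripper":0,"tx":0,"ty":1,"tz":0.02,"ax":0,"ay":0,"az":0},
    {"gripper":0,"tx":0,"ty":1,"tz":0.02,"ax":0,"ay":0,"az":0},
    {"gripper":0,"tx":0,"ty":1,"tz":0.02,"ax":0,"ay":0,"az":0},
    {"gripper":0,"tx":0,"ty":1,"tz":0.02,"ax":0,"ay":0,"az":0},
    {"gripper":0,"tx":0,"ty":1,"tz":0.02,"ax":0,"ay":0,"az":0},
    {"gripper":0,"tx":0,"ty":1,"tz":0.02,"ax":0,"ay":0,"az":0},
    {"gripper":0,"tx":0,"ty":1,"tz":0.02,"ax":0,"ay":0,"az":0},
    {"gripper":0,"tx":0,"ty":1,"tz":0.02,"ax":0,"ay":0,"az":0},
    {"gripper":0,"tx":0,"ty":1,"tz":0.02,"ax":0,"ay":0,"az":0},
    {"gripper":0,"tx":0,"ty":1,"tz":0.02,"ax":0,"ay":0,"az":0},
  ],
)

```text
t: 3.38
eef_pos: [0.4615, 0.1615, 0.4917]
ee_rot: [-0.927, 1.571, 2.646]
force: [0.4, 1.2, -0.2]
width: 0.0001
```

>>> play_rows(
  steps=[
    {"gripper":0,"tx":0,"ty":1,"tz":0.02,"ax":0,"ay":0,"az":0},
    {"gripper":0,"tx":0,"ty":1,"tz":0.02,"ax":0,"ay":0,"az":0},
    {"gripper":0,"tx":0,"ty":1,"tz":0.02,"ax":0,"ay":0,"az":0},
    {"gripper":0,"tx":0,"ty":1,"tz":0.02,"ax":0,"ay":0,"az":0},
    {"gripper":0,"tx":0,"ty":1,"tz":0.02,"ax":0,"ay":0,"az":0},
    {"gripper":0,"tx":0,"ty":1,"tz":0.02,"ax":0,"ay":0,"az":0},
    {"gripper":0,"tx":0,"ty":0.3,"tz":0.02,"ax":0,"ay":0,"az":0},
    {"gripper":0,"tx":0,"ty":0,"tz":0,"ax":0,"ay":0,"az":0},
  ],
)

```text
t: 4.05
eef_pos: [0.524, 0.0167, 0.4913]
ee_rot: [-0.09, 1.57, -2.804]
force: [-1.6, 0.6, -0.4]
width: 0.0007
```

```bash
python3 - <<'E'
from h import *
import cv2
st,p,R=pose();print(st["t"],p,st["width"],st["force"],np.linalg.norm(p-P((-20,0,490))))
print(np.degrees(Ro.from_matrix(R.T@goalR(-1)).as_rotvec()))
im=optics.grab_frame("wrist");cv2.imwrite("pics/w1.png",im[:,:,::-1])
for q in ["cartridge_mid","drum_top","hatch_hinge","hatch_edge","printer"]:
    r=finder.pinpoint(q,"wrist"); print(q,[(x["location"],round(x["confidence"],2)) for x in r[:2]])
E
```

```text
4.05 [0.5240162  0.01665775 0.49131958] 0.000715867658878617 [-1.56256379  0.55403706 -0.4167126 ] 0.0030985917418208096
[-0.01413316  0.06344227  0.00575376]
cartridge_mid [([187.0, 278.7], 0.68)]
drum_top [([197.1, 277.3], 0.78)]
hatch_hinge [([266.5, 275.7], 0.63)]
hatch_edge []
printer []
```

View pics/w1.png

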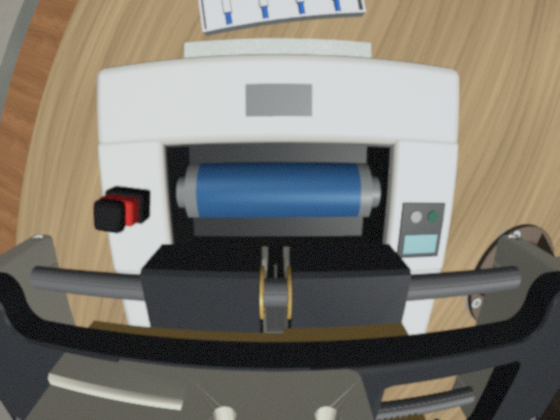

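The wrist view shows the drum at rows 163–217, columns 195–362, and the red stamp at about (122,208). Next I'll zoom in and locate the drum metrically.

```bash
cat >> h.py <<'E'
def wray(uv,p,R):
    c=optics.calibration("wrist");d=np.array([uv[0]-c["cx"],uv[1]-c["cy"]]);r=np.hypot(*d);t=r/c["fx"]
    v=np.array([np.sin(t)*d[0]/max(r,1e-9),np.sin(t)*d[1]/max(r,1e-9),np.cos(t)]);M=c["mount"]
    return p+R@M[:3,3],R@M[:3,:3]@v
def wback(uv,z,p,R):
    o,d=wray(uv,p,R);return o+d*(z-o[2])/d[2]
E
python3 - <<'E'
from h import *
import cv2
im=cv2.imread("pics/w1.png");cv2.imwrite("pics/w1z.png",cv2.resize(im[130:250,160:400],None,fx=3.3,fy=3.3,interpolation=cv2.INTER_CUBIC))
print(im[150:232:2,280][:, ::-1].tolist())
st,p,R=pose()
for n,uv,z in [("mid",(278.7,187),.128),("dtop",(277.3,197.1),.160),("bayFL",(166,145),.175),("bayFR",(394,145),.175),("capL",(178,193),.128),("capR",(380,193),.128)]:
    print(n,inv(wback(uv,z,p,R)).round(1))
# edges of the drum: plane of rays distance
o,_=wray((278,163),p,R)
for v in (163,218):
    o,d=wray((278,v),p,R);oi=inv(o);d2=inv(o+d)-oi;d2=d2[[0,2]]/np.hypot(*d2[[0,2]])
    print(v,"cam",oi.round(1),"dist ray to axis(-20,128):", np.cross(d2,np.array([-20,128])-oi[[0,2]]))
E
```

```text
[[77, 82, 81], [79, 83, 83], [82, 86, 85], [81, 85, 84], [80, 82, 82], [74, 79, 79], [47, 56, 71], [20, 47, 74], [34, 61, 88], [33, 62, 96], [42, 75, 109], [38, 73, 110], [44, 80, 117], [43, 82, 123], [48, 88, 131], [53, 94, 136], [58, 99, 143], [63, 105, 148], [61, 104, 148], [62, 106, 149], [70, 113, 155], [73, 116, 161], [79, 121, 164], [81, 125, 168], [81, 126, 166], [76, 122, 164], [68, 113, 157], [61, 108, 150], [54, 100, 146], [50, 97, 142], [47, 93, 138], [47, 91, 135], [45, 86, 129], [55, 83, 118], [74, 78, 85], [77, 81, 81], [78, 81, 81], [75, 77, 79], [79, 80, 81], [74, 78, 78], [73, 77, 77]]
mid [-21.3   1.1 128. ]
dtop [-17.7  -0.6 160. ]
bayFL [ -72.3 -106.1  175. ]
bayFR [-73.4 110.4 175. ]
capL [ -14.9 -111.4  128. ]
capR [-15.7 115.2 128. ]
163 cam [-92.5  -2.8 472.5] dist ray to axis(-20,128): 27.226906812854935
218 cam [-92.5  -2.8 472.5] dist ray to axis(-20,128): -32.25294275692784<stdin>:12: DeprecationWarning: Arrays of 2-dimensional vectors are deprecated. Use arrays of 3-dimensional vectors instead. (deprecated in NumPy 2.0)
```

View pics/w1z.png

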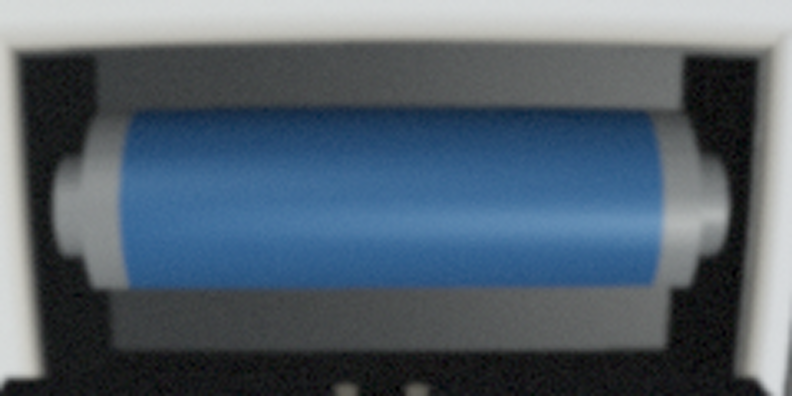

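>>> play_rows(
  steps=[
    {"gripper":0,"tx":1,"ty":0.26,"tz":0.45,"ax":0,"ay":0,"az":0},
    {"gripper":0,"tx":1,"ty":0.26,"tz":0.45,"ax":0,"ay":0,"az":0},
    {"gripper":0,"tx":1,"ty":0,"tz":0,"ax":0,"ay":0,"az":0},
    {"gripper":0,"tx":1,"ty":0,"tz":0,"ax":0,"ay":0,"az":0},
    {"gripper":0,"tx":1,"ty":0,"tz":0,"ax":0,"ay":0,"az":0},
    {"gripper":0,"tx":0.5,"ty":0,"tz":0,"ax":0,"ay":0,"az":0},
    {"gripper":0,"tx":0.2,"ty":0,"tz":0,"ax":0,"ay":0,"az":0},
    {"gripper":0,"tx":0,"ty":0,"tz":0,"ax":0,"ay":0,"az":0},
    {"gripper":0,"tx":0,"ty":0,"tz":0,"ax":0,"ay":0,"az":0},
  ],
)

```text
t: 5.1
eef_pos: [0.509, -0.0026, 0.3505]
ee_rot: [2.668, 1.57, -0.044]
force: [0.7, 0.1, -0.0]
width: 0.0006
```

```bash
cat > st.py <<'E'
from h import *
st,p,R=pose();tip=p+R[:,0]*.178
print("t",round(st["t"],2),"tip(printer mm)",inv(tip).round(2),"F",st["force"].round(2),"Fprinter x",(st["force"][:2]@[np.cos(X[2]),np.sin(X[2])]).round(2), "roterr",np.degrees(Ro.from_matrix(R.T@goalR(-1)).as_rotvec()).round(2))
E
python3 st.py
```

```text
t 5.1 tip(printer mm) [-32.67  19.08 172.47] F [ 0.69  0.06 -0.01] Fprinter x -0.24 roterr [ 0.07 -0.05 -0.02]
```

>>> play_rows(
  steps=[
    {"gripper":0,"tx":0.25,"ty":0,"tz":0,"ax":0,"ay":0,"az":0},
    {"gripper":0,"tx":0.2,"ty":0,"tz":0,"ax":0,"ay":0,"az":0},
    {"gripper":0,"tx":0.05,"ty":0,"tz":0,"ax":0,"ay":0,"az":0},
    {"gripper":0,"tx":0.05,"ty":0,"tz":0,"ax":0,"ay":0,"az":0},
    {"gripper":0,"tx":0.05,"ty":0,"tz":0,"ax":0,"ay":0,"az":0},
    {"gripper":0,"tx":0,"ty":0,"tz":0,"ax":0,"ay":0,"az":0},
  ],
)

```text
t: 5.6
eef_pos: [0.5093, -0.0038, 0.3371]
ee_rot: [2.182, 1.567, -0.53]
force: [-2.2, -4.7, 15.2]
width: 0.0006
```

```bash
python3 st.py
```

```text
t 5.6 tip(printer mm) [-34.31  19.   159.06] F [-2.2  -4.72 15.25] Fprinter x -3.37 roterr [ 0.07 -0.11 -0.16]
```

>>> play_rows(
  steps=[
    {"gripper":0,"tx":-0.03,"ty":0,"tz":0,"ax":0,"ay":0,"az":0},
    {"gripper":0,"tx":-0.01,"ty":-0.1,"tz":0,"ax":0,"ay":0,"az":0},
    {"gripper":0,"tx":0,"ty":-0.1,"tz":0,"ax":0,"ay":0,"az":0},
    {"gripper":0,"tx":0,"ty":-0.1,"tz":0,"ax":0,"ay":0,"az":0},
    {"gripper":0,"tx":0,"ty":-0.1,"tz":0,"ax":0,"ay":0,"az":0},
    {"gripper":0,"tx":0,"ty":0,"tz":0,"ax":0,"ay":0,"az":0},
  ],
)

```text
t: 6.1
eef_pos: [0.5049, 0.0058, 0.3381]
ee_rot: [2.454, 1.568, -0.258]
force: [-4.1, -1.0, 16.0]
width: 0.0004
```

```bash
python3 st.py
```

```text
t 6.1 tip(printer mm) [-23.64  19.03 160.11] F [-4.09 -0.96 16.  ] Fprinter x 0.82 roterr [ 0.06 -0.14 -0.11]
```

>>> play_rows(
  steps=[
    {"gripper":0,"tx":0,"ty":-0.1,"tz":0,"ax":0,"ay":0,"az":0},
    {"gripper":0,"tx":0,"ty":-0.1,"tz":0,"ax":0,"ay":0,"az":0},
    {"gripper":0,"tx":0,"ty":-0.1,"tz":0,"ax":0,"ay":0,"az":0},
    {"gripper":0,"tx":0,"ty":0,"tz":0,"ax":0,"ay":0,"az":0},
  ],
)

```text
t: 6.43
eef_pos: [0.5018, 0.0127, 0.3381]
ee_rot: [2.532, 1.568, -0.18]
force: [-5.0, -0.7, 15.9]
width: 0.0005
```

```bash
python3 st.py
```

```text
t 6.43 tip(printer mm) [-16.07  18.92 160.07] F [-4.98 -0.69 15.94] Fprinter x 1.44 roterr [ 0.06 -0.15 -0.11]
```

>>> play_rows(
  steps=[
    {"gripper":0,"tx":-0.02,"ty":-0.1,"tz":0,"ax":0,"ay":0,"az":0},
    {"gripper":0,"tx":0,"ty":-0.1,"tz":0,"ax":0,"ay":0,"az":0},
    {"gripper":0,"tx":0,"ty":-0.1,"tz":0,"ax":0,"ay":0,"az":0},
    {"gripper":0,"tx":0,"ty":0,"tz":0,"ax":0,"ay":0,"az":0},
  ],
)

```text
t: 6.77
eef_pos: [0.4986, 0.0197, 0.3378]
ee_rot: [2.732, 1.568, 0.02]
force: [-2.7, -0.1, 10.5]
width: 0.0004
```

```bash
python3 st.py
```

```text
t 6.77 tip(printer mm) [ -8.18  18.89 159.85] F [-2.71 -0.1  10.5 ] Fprinter x 1.03 roterr [ 0.04 -0.14 -0.06]
```

>>> play_rows(
  steps=[
    {"gripper":0,"tx":0.01,"ty":-0.1,"tz":0,"ax":0,"ay":0,"az":0},
    {"gripper":0,"tx":0.01,"ty":-0.1,"tz":0,"ax":0,"ay":0,"az":0},
    {"gripper":0,"tx":0.02,"ty":-0.1,"tz":0,"ax":0,"ay":0,"az":0},
    {"gripper":0,"tx":0,"ty":0,"tz":0,"ax":0,"ay":0,"az":0},
  ],
)

```text
t: 7.1
eef_pos: [0.4954, 0.0268, 0.3363]
ee_rot: [2.98, 1.568, 0.267]
force: [-0.9, 1.0, 5.9]
width: 0.0007
```

```bash
python3 st.py
```

```text
t 7.1 tip(printer mm) [ -0.3   18.92 158.27] F [-0.89  1.04  5.9 ] Fprinter x 1.32 roterr [ 0.03 -0.13 -0.02]
```

>>> play_rows(
  steps=[
    {"gripper":0,"tx":-0.2,"ty":0,"tz":0,"ax":0,"ay":0,"az":0},
    {"gripper":0,"tx":0,"ty":0.5,"tz":0,"ax":0,"ay":0,"az":0},
    {"gripper":0,"tx":0,"ty":0.5,"tz":0,"ax":0,"ay":0,"az":0},
    {"gripper":0,"tx":0,"ty":0.45,"tz":0,"ax":0,"ay":0,"az":0},
    {"gripper":0,"tx":0,"ty":0,"tz":0,"ax":0,"ay":0,"az":0},
    {"gripper":0,"tx":0.1,"ty":0,"tz":0,"ax":0,"ay":0,"az":0},
    {"gripper":0,"tx":0.1,"ty":0,"tz":0,"ax":0,"ay":0,"az":0},
    {"gripper":0,"tx":0,"ty":0,"tz":0,"ax":0,"ay":0,"az":0},
  ],
)

```text
t: 7.77
eef_pos: [0.5106, -0.007, 0.3363]
ee_rot: [1.792, 1.568, -0.92]
force: [-0.8, -5.7, 9.7]
width: 0.0004
```

```bash
python3 st.py
```

```text
t 7.77 tip(printer mm) [-37.62  19.49 158.34] F [-0.79 -5.67  9.65] Fprinter x -4.83 roterr [ 0.06 -0.03 -0.13]
```

>>> play_rows(
  steps=[
    {"gripper":0,"tx":-0.02,"ty":-0.1,"tz":0,"ax":0,"ay":0,"az":0},
    {"gripper":0,"tx":-0.02,"ty":-0.1,"tz":0,"ax":0,"ay":0,"az":0},
    {"gripper":0,"tx":-0.02,"ty":-0.1,"tz":0,"ax":0,"ay":0,"az":0},
    {"gripper":0,"tx":0,"ty":-0.1,"tz":0,"ax":0,"ay":0,"az":0},
    {"gripper":0,"tx":0,"ty":0,"tz":0,"ax":0,"ay":0,"az":0},
  ],
)

```text
t: 8.18
eef_pos: [0.506, 0.0028, 0.3381]
ee_rot: [2.23, 1.569, -0.482]
force: [-3.2, -1.6, 12.0]
width: 0.0
```

```bash
python3 st.py
```

```text
t 8.18 tip(printer mm) [-26.72  19.51 160.13] F [-3.25 -1.62 11.96] Fprinter x -0.13 roterr [ 0.07 -0.06 -0.08]
```

>>> play_rows(
  steps=[
    {"gripper":0,"tx":0,"ty":-0.1,"tz":0,"ax":0,"ay":0,"az":0},
    {"gripper":0,"tx":0,"ty":-0.1,"tz":0,"ax":0,"ay":0,"az":0},
    {"gripper":0,"tx":0,"ty":-0.1,"tz":0,"ax":0,"ay":0,"az":0},
    {"gripper":0,"tx":0,"ty":0,"tz":0,"ax":0,"ay":0,"az":0},
  ],
)

```text
t: 8.52
eef_pos: [0.5029, 0.0097, 0.3381]
ee_rot: [2.382, 1.569, -0.33]
force: [-2.6, -1.7, 12.8]
width: 0.0003
```

```bash
python3 st.py
```

```text
t 8.52 tip(printer mm) [-19.07  19.43 160.13] F [-2.55 -1.71 12.76] Fprinter x -0.49 roterr [ 0.07 -0.07 -0.07]
```

>>> play_rows(
  steps=[
    {"gripper":0,"tx":0,"ty":-0.1,"tz":0,"ax":0,"ay":0,"az":0},
    {"gripper":0,"tx":0,"ty":-0.1,"tz":0,"ax":0,"ay":0,"az":0},
    {"gripper":0,"tx":0,"ty":-0.1,"tz":0,"ax":0,"ay":0,"az":0},
    {"gripper":0,"tx":0,"ty":0,"tz":0,"ax":0,"ay":0,"az":0},
  ],
)

```text
t: 8.85
eef_pos: [0.4998, 0.0166, 0.3381]
ee_rot: [2.46, 1.569, -0.252]
force: [-3.5, -0.4, 11.9]
width: 0.0004
```

```bash
python3 st.py
```

```text
t 8.85 tip(printer mm) [-11.54  19.34 160.07] F [-3.48 -0.41 11.89] Fprinter x 1.07 roterr [ 0.07 -0.08 -0.07]
```

>>> play_rows(
  steps=[
    {"gripper":0,"tx":0,"ty":-0.1,"tz":0,"ax":0,"ay":0,"az":0},
    {"gripper":0,"tx":0.01,"ty":-0.1,"tz":0,"ax":0,"ay":0,"az":0},
    {"gripper":0,"tx":0.02,"ty":-0.1,"tz":0,"ax":0,"ay":0,"az":0},
    {"gripper":0,"tx":0.02,"ty":-0.1,"tz":0,"ax":0,"ay":0,"az":0},
    {"gripper":0,"tx":0,"ty":0,"tz":0,"ax":0,"ay":0,"az":0},
  ],
)

```text
t: 9.27
eef_pos: [0.4955, 0.026, 0.3363]
ee_rot: [2.98, 1.569, 0.268]
force: [-2.8, 0.8, 9.9]
width: 0.0003
```

```bash
python3 st.py
```

```text
t 9.27 tip(printer mm) [ -1.02  19.3  158.31] F [-2.8   0.76  9.91] Fprinter x 1.86 roterr [ 0.06 -0.08 -0.01]
```

>>> play_rows(
  steps=[
    {"gripper":0,"tx":-0.2,"ty":0,"tz":0,"ax":0,"ay":0,"az":0},
    {"gripper":0,"tx":0,"ty":0.5,"tz":0,"ax":0,"ay":0,"az":0},
    {"gripper":0,"tx":0,"ty":0.5,"tz":0,"ax":0,"ay":0,"az":0},
    {"gripper":0,"tx":0,"ty":0.45,"tz":0,"ax":0,"ay":0,"az":0},
    {"gripper":0,"tx":0,"ty":0,"tz":0,"ax":0,"ay":0,"az":0},
    {"gripper":0,"tx":0.1,"ty":0,"tz":0,"ax":0,"ay":0,"az":0},
    {"gripper":0,"tx":0.1,"ty":0,"tz":0,"ax":0,"ay":0,"az":0},
    {"gripper":0,"tx":0,"ty":0,"tz":0,"ax":0,"ay":0,"az":0},
  ],
)

```text
t: 9.93
eef_pos: [0.5109, -0.0079, 0.3361]
ee_rot: [1.676, 1.569, -1.037]
force: [-0.6, -3.8, 7.9]
width: -0.0
```

```bash
python3 st.py
```

```text
t 9.93 tip(printer mm) [-38.5   19.59 158.1 ] F [-0.64 -3.85  7.9 ] Fprinter x -3.23 roterr [ 0.05 -0.01 -0.1 ]
```

>>> play_rows(
  steps=[
    {"gripper":0,"tx":-0.02,"ty":-0.1,"tz":0,"ax":0,"ay":0,"az":0},
    {"gripper":0,"tx":-0.02,"ty":-0.1,"tz":0,"ax":0,"ay":0,"az":0},
    {"gripper":0,"tx":-0.02,"ty":-0.1,"tz":0,"ax":0,"ay":0,"az":0},
    {"gripper":0,"tx":0,"ty":-0.1,"tz":0,"ax":0,"ay":0,"az":0},
    {"gripper":0,"tx":0,"ty":0,"tz":0,"ax":0,"ay":0,"az":0},
  ],
)

```text
t: 10.35
eef_pos: [0.5064, 0.0018, 0.3381]
ee_rot: [2.163, 1.569, -0.549]
force: [-3.0, -1.1, 11.0]
width: -0.0003
```

```bash
python3 st.py
```

```text
t 10.35 tip(printer mm) [-27.77  19.59 160.06] F [-3.04 -1.15 10.98] Fprinter x 0.22 roterr [ 0.07 -0.04 -0.06]
```

>>> play_rows(
  steps=[
    {"gripper":0,"tx":0,"ty":-0.1,"tz":0,"ax":0,"ay":0,"az":0},
    {"gripper":0,"tx":0,"ty":-0.1,"tz":0,"ax":0,"ay":0,"az":0},
    {"gripper":0,"tx":0,"ty":-0.1,"tz":0,"ax":0,"ay":0,"az":0},
    {"gripper":0,"tx":0,"ty":0,"tz":0,"ax":0,"ay":0,"az":0},
  ],
)

```text
t: 10.68
eef_pos: [0.5033, 0.0086, 0.3382]
ee_rot: [2.34, 1.569, -0.372]
force: [-3.4, 0.3, 11.6]
width: 0.0007
```

```bash
python3 st.py
```

```text
t 10.68 tip(printer mm) [-20.18  19.54 160.17] F [-3.4   0.33 11.56] Fprinter x 1.71 roterr [ 0.07 -0.06 -0.06]
```

>>> play_rows(
  steps=[
    {"gripper":0,"tx":0,"ty":-0.1,"tz":0,"ax":0,"ay":0,"az":0},
    {"gripper":0,"tx":0,"ty":-0.1,"tz":0,"ax":0,"ay":0,"az":0},
    {"gripper":0,"tx":0,"ty":-0.1,"tz":0,"ax":0,"ay":0,"az":0},
    {"gripper":0,"tx":0,"ty":0,"tz":0,"ax":0,"ay":0,"az":0},
  ],
)

```text
t: 11.02
eef_pos: [0.5002, 0.0155, 0.3381]
ee_rot: [2.439, 1.569, -0.273]
force: [-4.1, 0.2, 10.8]
width: 0.0006
```

```bash
python3 st.py
```

```text
t 11.02 tip(printer mm) [-12.64  19.47 160.08] F [-4.06  0.23 10.81] Fprinter x 1.89 roterr [ 0.07 -0.06 -0.05]
```

>>> play_rows(
  steps=[
    {"gripper":0,"tx":0,"ty":-0.1,"tz":0,"ax":0,"ay":0,"az":0},
    {"gripper":0,"tx":0.01,"ty":-0.1,"tz":0,"ax":0,"ay":0,"az":0},
    {"gripper":0,"tx":0.02,"ty":-0.1,"tz":0,"ax":0,"ay":0,"az":0},
    {"gripper":0,"tx":0.02,"ty":-0.1,"tz":0,"ax":0,"ay":0,"az":0},
    {"gripper":0,"tx":0,"ty":0,"tz":0,"ax":0,"ay":0,"az":0},
  ],
)

```text
t: 11.43
eef_pos: [0.496, 0.0249, 0.3366]
ee_rot: [2.932, 1.57, 0.22]
force: [-2.5, 1.3, 9.8]
width: 0.0005
```

```bash
python3 st.py
```

```text
t 11.43 tip(printer mm) [ -2.25  19.39 158.56] F [-2.53  1.27  9.81] Fprinter x 2.21 roterr [ 0.06 -0.07 -0.01]
```

>>> play_rows(
  steps=[
    {"gripper":0,"tx":-0.2,"ty":0,"tz":0,"ax":0,"ay":0,"az":0},
    {"gripper":0,"tx":0,"ty":0.5,"tz":0,"ax":0,"ay":0,"az":0},
    {"gripper":0,"tx":0,"ty":0.5,"tz":0,"ax":0,"ay":0,"az":0},
    {"gripper":0,"tx":0,"ty":0.45,"tz":0,"ax":0,"ay":0,"az":0},
    {"gripper":0,"tx":0,"ty":0,"tz":0,"ax":0,"ay":0,"az":0},
    {"gripper":0,"tx":0.1,"ty":0,"tz":0,"ax":0,"ay":0,"az":0},
    {"gripper":0,"tx":0.1,"ty":0,"tz":0,"ax":0,"ay":0,"az":0},
    {"gripper":0,"tx":0,"ty":0,"tz":0,"ax":0,"ay":0,"az":0},
  ],
)

```text
t: 12.1
eef_pos: [0.5113, -0.0089, 0.336]
ee_rot: [1.598, 1.57, -1.115]
force: [-0.0, -1.7, 5.6]
width: 0.0005
```

```bash
python3 st.py; python3 - <<'E'
from h import *
import cv2
im=optics.grab_frame("wrist");cv2.imwrite("pics/w2.png",im[:,:,::-1])
E
```

```text
t 12.1 tip(printer mm) [-39.46  19.67 157.97] F [-0.05 -1.75  5.64] Fprinter x -1.57 roterr [ 0.04 -0.   -0.07]
```

View pics/w2.png

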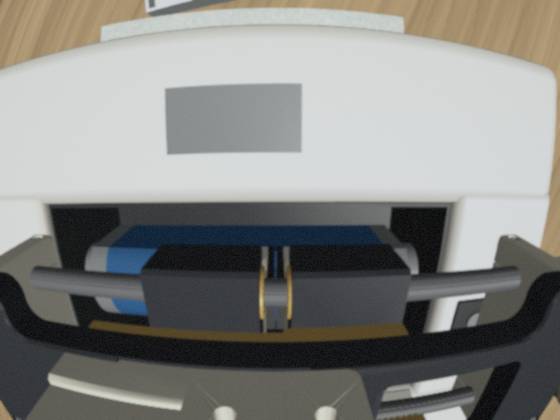

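The picture shows the drum with a darker band on its front side (rows 226–245). That could be the flat coming round, or the gripper's shadow. I'll keep rolling.

>>> play_rows(
  steps=[
    {"gripper":0,"tx":-0.01,"ty":-0.1,"tz":0,"ax":0,"ay":0,"az":0},
    {"gripper":0,"tx":-0.02,"ty":-0.1,"tz":0,"ax":0,"ay":0,"az":0},
    {"gripper":0,"tx":0,"ty":0,"tz":0,"ax":0,"ay":0,"az":0},
  ],
)

```text
t: 12.4
eef_pos: [0.5091, -0.0041, 0.3373]
ee_rot: [1.952, 1.569, -0.76]
force: [-1.3, -2.6, 7.9]
width: 0.0001
```

```bash
python3 st.py
```

```text
t 12.4 tip(printer mm) [-34.2   19.61 159.33] F [-1.31 -2.64  7.91] Fprinter x -1.86 roterr [ 0.06 -0.03 -0.07]
```

>>> play_rows(
  steps=[
    {"gripper":0,"tx":-0.02,"ty":-0.1,"tz":0,"ax":0,"ay":0,"az":0},
    {"gripper":0,"tx":0,"ty":-0.1,"tz":0,"ax":0,"ay":0,"az":0},
    {"gripper":0,"tx":0,"ty":0,"tz":0,"ax":0,"ay":0,"az":0},
  ],
)

```text
t: 12.65
eef_pos: [0.5069, 0.0006, 0.338]
ee_rot: [2.141, 1.569, -0.571]
force: [-1.9, -2.1, 10.1]
width: 0.0005
```

```bash
python3 st.py
```

```text
t 12.65 tip(printer mm) [-29.06  19.61 160.03] F [-1.9  -2.09 10.08] Fprinter x -1.11 roterr [ 0.07 -0.04 -0.07]
```

>>> play_rows(
  steps=[
    {"gripper":0,"tx":0,"ty":-0.1,"tz":0,"ax":0,"ay":0,"az":0},
    {"gripper":0,"tx":0,"ty":-0.1,"tz":0,"ax":0,"ay":0,"az":0},
    {"gripper":0,"tx":0,"ty":0,"tz":0,"ax":0,"ay":0,"az":0},
  ],
)

```text
t: 12.9
eef_pos: [0.5048, 0.0052, 0.3382]
ee_rot: [2.26, 1.569, -0.452]
force: [-4.0, -1.7, 11.4]
width: 0.0007
```

```bash
python3 st.py
```

```text
t 12.9 tip(printer mm) [-23.97  19.59 160.15] F [-3.97 -1.68 11.39] Fprinter x 0.12 roterr [ 0.07 -0.05 -0.06]
```

>>> play_rows(
  steps=[
    {"gripper":0,"tx":0,"ty":-0.1,"tz":0,"ax":0,"ay":0,"az":0},
    {"gripper":0,"tx":0,"ty":-0.1,"tz":0,"ax":0,"ay":0,"az":0},
    {"gripper":0,"tx":0,"ty":0,"tz":0,"ax":0,"ay":0,"az":0},
  ],
)

```text
t: 13.15
eef_pos: [0.5028, 0.0098, 0.3381]
ee_rot: [2.353, 1.569, -0.359]
force: [-4.4, -0.8, 11.5]
width: 0.0005
```

```bash
python3 st.py
```

```text
t 13.15 tip(printer mm) [-18.92  19.56 160.11] F [-4.39 -0.81 11.48] Fprinter x 1.09 roterr [ 0.06 -0.05 -0.05]
```

>>> play_rows(
  steps=[
    {"gripper":0,"tx":0,"ty":-0.1,"tz":0,"ax":0,"ay":0,"az":0},
    {"gripper":0,"tx":0,"ty":-0.1,"tz":0,"ax":0,"ay":0,"az":0},
    {"gripper":0,"tx":0,"ty":0,"tz":0,"ax":0,"ay":0,"az":0},
  ],
)

```text
t: 13.4
eef_pos: [0.5007, 0.0143, 0.3381]
ee_rot: [2.387, 1.569, -0.325]
force: [-3.1, 0.2, 11.1]
width: 0.0004
```

```bash
python3 st.py
```

```text
t 13.4 tip(printer mm) [-13.92  19.52 160.07] F [-3.13  0.16 11.12] Fprinter x 1.44 roterr [ 0.06 -0.06 -0.05]
```

>>> play_rows(
  steps=[
    {"gripper":0,"tx":0,"ty":-0.1,"tz":0,"ax":0,"ay":0,"az":0},
    {"gripper":0,"tx":0,"ty":-0.1,"tz":0,"ax":0,"ay":0,"az":0},
    {"gripper":0,"tx":0,"ty":0,"tz":0,"ax":0,"ay":0,"az":0},
  ],
)

```text
t: 13.65
eef_pos: [0.4986, 0.0191, 0.3376]
ee_rot: [2.788, 1.57, 0.076]
force: [-1.4, 0.4, 8.8]
width: 0.0004
```

```bash
python3 st.py
```

```text
t 13.65 tip(printer mm) [ -8.64  19.44 159.64] F [-1.37  0.35  8.77] Fprinter x 0.89 roterr [ 0.05 -0.06 -0.02]
```

>>> play_rows(
  steps=[
    {"gripper":0,"tx":-1,"ty":0,"tz":0,"ax":0,"ay":0,"az":0},
    {"gripper":0,"tx":-1,"ty":0,"tz":0,"ax":0,"ay":0,"az":0},
    {"gripper":0,"tx":-1,"ty":0,"tz":0,"ax":0,"ay":0,"az":0},
    {"gripper":0,"tx":-1,"ty":-0.4,"tz":0,"ax":0,"ay":0,"az":0},
    {"gripper":0,"tx":-1,"ty":-0.4,"tz":0,"ax":0,"ay":0,"az":0},
    {"gripper":0,"tx":0,"ty":0,"tz":0,"ax":0,"ay":0,"az":0},
  ],
)

```text
t: 14.15
eef_pos: [0.4907, 0.0379, 0.4668]
ee_rot: [2.997, 1.563, 0.285]
force: [0.7, 0.6, 0.6]
width: 0.0002
```

```bash
python3 st.py; python3 - <<'E'
from h import *
import cv2
im=optics.grab_frame("wrist")[:,:,::-1];cv2.imwrite("pics/w3.png",im)
cv2.imwrite("pics/w3z.png",cv2.resize(im[130:290,120:420],None,fx=2.6,fy=2.6,interpolation=cv2.INTER_CUBIC))
E
```

```text
t 14.15 tip(printer mm) [ 11.64  17.68 288.83] F [0.75 0.62 0.62] Fprinter x 0.25 roterr [ 0.09 -0.43 -0.06]
```

View pics/w3z.png

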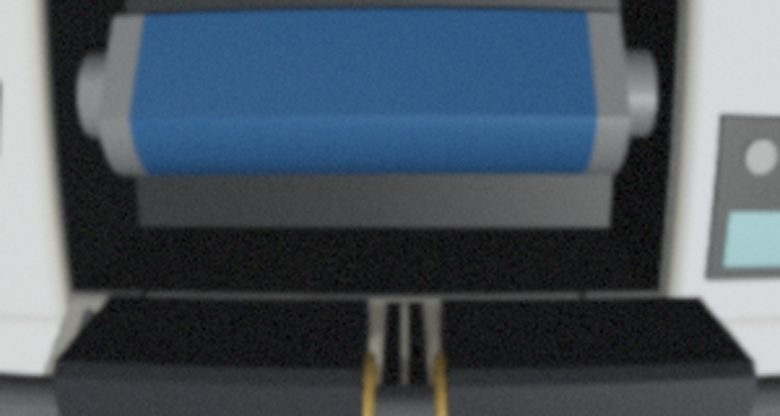

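The zoomed view now shows the flat as an even band from zoom row 12 to 115, on the front/top side. I'll work out its angle from the ridges.

```bash
python3 - <<'E'
from h import *
st,p,R=pose()
for row in (12,115,175):
    uv=(120+365/2.6,130+row/2.6)
    o,d=wray(uv,p,R);o=inv(o);d=inv(wray(uv,p,R)[0]+d)-o
    o2=o[[0,2]]-np.array([-19,128]);d2=d[[0,2]]/np.hypot(d[0],d[2])
    b=o2@d2;disc=b*b-o2@o2+32**2
    print(row,"closest dist",abs(o2[0]*d2[1]-o2[1]*d2[0]))
    if disc>0:
        h=o2+d2*(-b-disc**.5);print("angle from up toward back",np.degrees(np.arctan2(h[0],h[1])),h)
    else: h=o2-d2*b;print(" tangent",np.degrees(np.arctan2(h[0],h[1])))
E
```

```text
12 closest dist 29.257454843161028
angle from up toward back -68.5466809689815 [-29.78290756  11.70377792]
115 closest dist 9.66508520526584
angle from up toward back 8.152845604056658 [ 4.53805761 31.67658494]
175 closest dist 32.309055139533555
 tangent 76.50348988127463
```

>>> play_rows(
  steps=[
    {"gripper":0,"tx":1,"ty":0.57,"tz":0,"ax":0,"ay":0,"az":0},
    {"gripper":0,"tx":1,"ty":0.57,"tz":0,"ax":0,"ay":0,"az":0},
    {"gripper":0,"tx":1,"ty":0,"tz":0,"ax":0,"ay":0,"az":0},
    {"gripper":0,"tx":1,"ty":0,"tz":0,"ax":0,"ay":0,"az":0},
    {"gripper":0,"tx":0.6,"ty":0,"tz":0,"ax":0,"ay":0,"az":0},
    {"gripper":0,"tx":0.3,"ty":0,"tz":0,"ax":0,"ay":0,"az":0},
    {"gripper":0,"tx":0,"ty":0,"tz":0,"ax":0,"ay":0,"az":0},
    {"gripper":0,"tx":0,"ty":0,"tz":0,"ax":0,"ay":0,"az":0},
  ],
)

```text
t: 14.87
eef_pos: [0.502, 0.0108, 0.3389]
ee_rot: [0.007, 1.57, -2.706]
force: [-0.3, 0.3, 0.5]
width: 0.0008
```

```bash
python3 st.py
```

```text
t 14.87 tip(printer mm) [-17.48  20.15 160.92] F [-0.26  0.26  0.46] Fprinter x 0.34 roterr [ 0.02  0.07 -0.  ]
```

>>> play_rows(
  steps=[
    {"gripper":0,"tx":0.09,"ty":0,"tz":0,"ax":0,"ay":0,"az":0},
    {"gripper":0,"tx":0,"ty":0,"tz":0,"ax":0,"ay":0,"az":0},
    {"gripper":0,"tx":0.016,"ty":-0.08,"tz":0,"ax":0,"ay":0,"az":0},
    {"gripper":0,"tx":0.016,"ty":-0.08,"tz":0,"ax":0,"ay":0,"az":0},
    {"gripper":0,"tx":0.028,"ty":-0.08,"tz":0,"ax":0,"ay":0,"az":0},
    {"gripper":0,"tx":0.028,"ty":-0.08,"tz":0,"ax":0,"ay":0,"az":0},
    {"gripper":0,"tx":0,"ty":0,"tz":0,"ax":0,"ay":0,"az":0},
  ],
)

```text
t: 15.45
eef_pos: [0.4988, 0.0184, 0.3354]
ee_rot: [-3.027, 1.57, 0.543]
force: [-1.8, 1.9, 6.2]
width: 0.0001
```

```bash
python3 st.py
```

```text
t 15.45 tip(printer mm) [ -9.25  19.56 157.42] F [-1.75  1.89  6.15] Fprinter x 2.44 roterr [ 0.03 -0.05  0.01]
```

>>> play_rows(
  steps=[
    {"gripper":0,"tx":0.04,"ty":-0.08,"tz":0,"ax":0,"ay":0,"az":0},
    {"gripper":0,"tx":0.04,"ty":-0.08,"tz":0,"ax":0,"ay":0,"az":0},
    {"gripper":0,"tx":0.058,"ty":-0.08,"tz":0,"ax":0,"ay":0,"az":0},
    {"gripper":0,"tx":0.058,"ty":-0.08,"tz":0,"ax":0,"ay":0,"az":0},
    {"gripper":0,"tx":0,"ty":0,"tz":0,"ax":0,"ay":0,"az":0},
  ],
)

```text
t: 15.87
eef_pos: [0.4953, 0.026, 0.3305]
ee_rot: [-2.391, 1.57, 1.18]
force: [-2.5, 2.5, 5.1]
width: 0.0002
```

```bash
python3 st.py
```

```text
t 15.87 tip(printer mm) [ -0.79  19.6  152.51] F [-2.54  2.52  5.06] Fprinter x 3.35 roterr [ 0.03 -0.05  0.04]
```

>>> play_rows(
  steps=[
    {"gripper":0,"tx":0.03,"ty":-0.04,"tz":0,"ax":0,"ay":0,"az":0},
    {"gripper":0,"tx":0.03,"ty":0,"tz":0,"ax":0,"ay":0,"az":0},
    {"gripper":0,"tx":0,"ty":0,"tz":0,"ax":0,"ay":0,"az":0},
  ],
)

```text
t: 16.12
eef_pos: [0.4949, 0.0269, 0.3297]
ee_rot: [-2.503, 1.569, 1.067]
force: [-8.1, 4.6, 13.0]
width: 0.0003
```

```bash
python3 st.py
```

```text
t 16.12 tip(printer mm) [  0.18  19.54 151.7 ] F [-8.14  4.61 13.02] Fprinter x 7.58 roterr [ 0.04 -0.06  0.05]
```

>>> play_rows(
  steps=[
    {"gripper":0,"tx":-0.2,"ty":0,"tz":0,"ax":0,"ay":0,"az":0},
    {"gripper":0,"tx":0,"ty":0.38,"tz":0,"ax":0,"ay":0,"az":0},
    {"gripper":0,"tx":0,"ty":0.38,"tz":0,"ax":0,"ay":0,"az":0},
    {"gripper":0,"tx":0,"ty":0,"tz":0,"ax":0,"ay":0,"az":0},
    {"gripper":0,"tx":0.1,"ty":0,"tz":0,"ax":0,"ay":0,"az":0},
    {"gripper":0,"tx":0.1,"ty":0,"tz":0,"ax":0,"ay":0,"az":0},
    {"gripper":0,"tx":0,"ty":0,"tz":0,"ax":0,"ay":0,"az":0},
  ],
)

```text
t: 16.7
eef_pos: [0.5036, 0.008, 0.3303]
ee_rot: [1.672, 1.568, -1.04]
force: [-4.4, -5.6, 18.6]
width: 0.0005
```

```bash
python3 st.py
```

```text
t 16.7 tip(printer mm) [-21.22  19.64 152.32] F [-4.45 -5.61 18.6 ] Fprinter x -3.26 roterr [ 0.04 -0.02 -0.15]
```

>>> play_rows(
  steps=[
    {"gripper":0,"tx":-1,"ty":0,"tz":0,"ax":0,"ay":0,"az":0},
    {"gripper":0,"tx":-1,"ty":0,"tz":0,"ax":0,"ay":0,"az":0},
    {"gripper":0,"tx":-1,"ty":-0.4,"tz":0,"ax":0,"ay":0,"az":0},
    {"gripper":0,"tx":-1,"ty":-0.4,"tz":0,"ax":0,"ay":0,"az":0},
    {"gripper":0,"tx":-1,"ty":-0.4,"tz":0,"ax":0,"ay":0,"az":0},
    {"gripper":0,"tx":-1,"ty":0,"tz":0,"ax":0,"ay":0,"az":0},
    {"gripper":0,"tx":0,"ty":0,"tz":0,"ax":0,"ay":0,"az":0},
    {"gripper":0,"tx":0,"ty":0,"tz":0,"ax":0,"ay":0,"az":0},
  ],
)

```text
t: 17.37
eef_pos: [0.4907, 0.0364, 0.4795]
ee_rot: [-3.068, 1.568, 0.502]
force: [-0.8, -0.3, -1.4]
width: 0.0004
```

```bash
python3 st.py; python3 - <<'E'
from h import *
import cv2
im=optics.grab_frame("wrist")[:,:,::-1];cv2.imwrite("pics/w4.png",im)
cv2.imwrite("pics/w4z.png",cv2.resize(im[130:290,120:420],None,fx=2.6,fy=2.6,interpolation=cv2.INTER_CUBIC))
st,p,R=pose()
for a in (-41.5,41.5):
    # inverse: find row
    from scipy.optimize import brentq
    t=np.array([-19+32*np.sin(np.radians(a)),128+32*np.cos(np.radians(a))])
    def f(v):
        o,d=wray((275,v),p,R);oi=inv(o);di=inv(o+d)-oi;s=(t[1]-oi[2])/di[2];return oi[0]+s*di[0]-t[0]
    v=brentq(f,100,330);print(a,v,(v-130)*2.6)
E
```

```text
t 17.37 tip(printer mm) [ 10.5   19.12 301.47] F [-0.85 -0.34 -1.39] Fprinter x 0.04 roterr [ 0.02 -0.15  0.01]
-41.5 144.75373478177033 38.35971043260287
41.5 188.77814587745084 152.82317928137218
```

View pics/w4z.png

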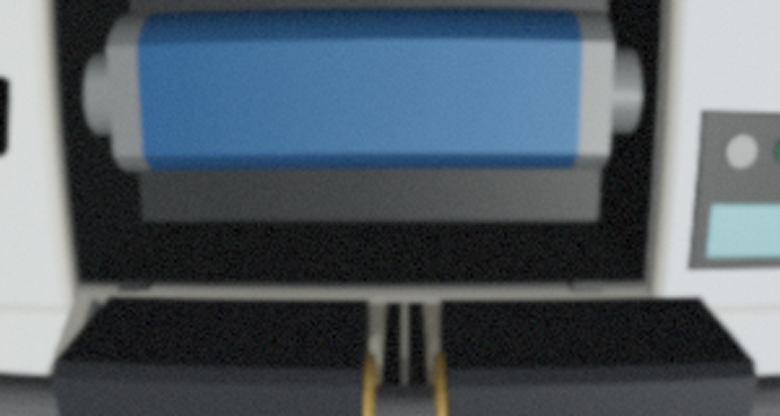

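The ridges sit at zoom rows 40 and 155, against 38 and 153 predicted for a level flat, so it faces up to within about 2°. Next I'll go over the hatch and down behind it.

>>> play_rows(
  steps=[
    {"gripper":0,"tx":-0.8,"ty":0,"tz":0,"ax":0,"ay":0,"az":0},
    {"gripper":0,"tx":-0.6,"ty":-0.5,"tz":0,"ax":0,"ay":0,"az":0},
    {"gripper":0,"tx":0,"ty":-1,"tz":0,"ax":0,"ay":0,"az":0},
    {"gripper":0,"tx":0,"ty":-1,"tz":0,"ax":0,"ay":0,"az":0},
    {"gripper":0,"tx":0,"ty":-1,"tz":0,"ax":0,"ay":0,"az":0},
    {"gripper":0,"tx":0,"ty":-1,"tz":0,"ax":0,"ay":0,"az":0},
    {"gripper":0,"tx":0,"ty":-0.5,"tz":0,"ax":0,"ay":0,"az":0},
    {"gripper":0,"tx":0,"ty":0,"tz":0,"ax":0,"ay":0,"az":0},
  ],
)

```text
t: 18.08
eef_pos: [0.438, 0.1515, 0.512]
ee_rot: [0.001, 1.568, -2.711]
force: [0.0, -0.5, 0.2]
width: 0.001
```

```bash
python3 st.py; python3 - <<'E'
from h import *
import cv2
im=optics.grab_frame("wrist")[:,:,::-1];cv2.imwrite("pics/w5.png",im)
print(finder.pinpoint("hatch_edge","wrist"))
im=optics.grab_frame("side")[:,:,::-1];cv2.imwrite("pics/s5.png",cv2.resize(im[60:300,160:400],None,fx=2.4,fy=2.4))
E
```

```text
t 18.08 tip(printer mm) [137.07  20.21 333.98] F [ 0.02 -0.46  0.17] Fprinter x -0.43 roterr [ 0.11  0.13 -0.  ]
[{'location': [178.6, 246.7], 'confidence': 0.63}]
```

View pics/w5.png

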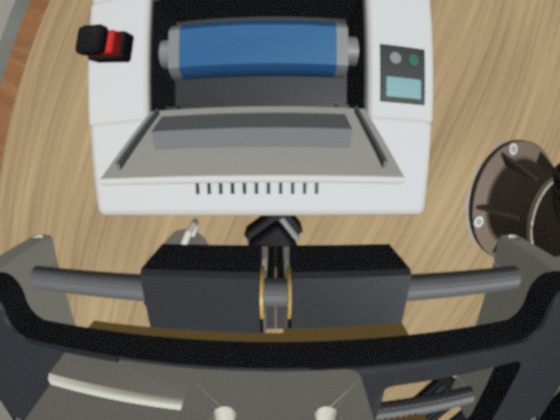

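View pics/s5.png

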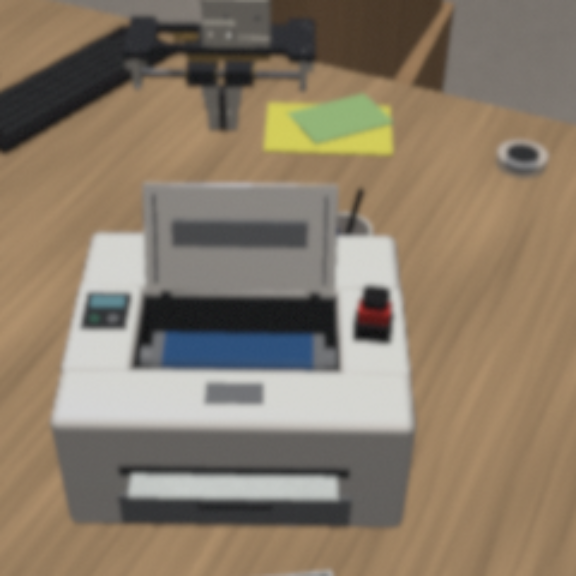

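```bash
python3 - <<'E'
from h import *
st,p,R=pose()
o,d=wray((246.7,178.6),p,R);oi=inv(o);di=inv(o+d)-oi
for a in np.arange(1.7,2.2,.05):
    z=172+123*np.sin(a);s=(z-oi[2])/di[2];print(round(a,2),(50-123*np.cos(a)).round(1),(oi[0]+s*di[0]).round(1),z.round(1))
E
```

```text
1.7 65.8 97.3 294.0
1.75 71.9 97.5 293.0
1.8 77.9 97.7 291.8
1.85 83.9 98.0 290.2
1.9 89.8 98.3 288.4
1.95 95.5 98.7 286.3
2.0 101.2 99.1 283.8
2.05 106.7 99.6 281.1
2.1 112.1 100.1 278.2
2.15 117.3 100.7 274.9
2.2 122.4 101.3 271.4
```

>>> play_rows(
  steps=[
    {"gripper":0,"tx":1,"ty":0,"tz":0,"ax":0,"ay":0,"az":0},
    {"gripper":0,"tx":1,"ty":0,"tz":0,"ax":0,"ay":0,"az":0},
    {"gripper":0,"tx":0.9,"ty":0,"tz":0,"ax":0,"ay":0,"az":0},
    {"gripper":0,"tx":0.2,"ty":0.1,"tz":0,"ax":0,"ay":0,"az":0},
    {"gripper":0,"tx":0,"ty":0.2,"tz":0,"ax":0,"ay":0,"az":0},
    {"gripper":0,"tx":0,"ty":0.2,"tz":0,"ax":0,"ay":0,"az":0},
    {"gripper":0,"tx":0,"ty":0,"tz":0,"ax":0,"ay":0,"az":0},
  ],
)

```text
t: 18.82
eef_pos: [0.4448, 0.1378, 0.4375]
ee_rot: [3.034, 1.569, 0.32]
force: [-0.9, 1.4, -0.1]
width: 0.0005
```

```bash
python3 st.py
```

```text
t 18.82 tip(printer mm) [121.72  19.   259.46] F [-0.94  1.42 -0.08] Fprinter x 1.68 roterr [-0.04 -0.1  -0.01]
```

>>> play_rows(
  steps=[
    {"gripper":0,"tx":0,"ty":0.4,"tz":0,"ax":0,"ay":0,"az":0},
    {"gripper":0,"tx":0,"ty":0.4,"tz":0,"ax":0,"ay":0,"az":0},
    {"gripper":0,"tx":0,"ty":0.4,"tz":0,"ax":0,"ay":0,"az":0},
    {"gripper":0,"tx":0,"ty":0.4,"tz":0,"ax":0,"ay":0,"az":0},
    {"gripper":0,"tx":0,"ty":0,"tz":0,"ax":0,"ay":0,"az":0},
  ],
)

```text
t: 19.23
eef_pos: [0.4611, 0.1006, 0.4362]
ee_rot: [1.28, 1.57, -1.434]
force: [-0.1, -0.2, 0.3]
width: 0.0005
```

```bash
python3 st.py
```

```text
t 19.23 tip(printer mm) [ 81.11  19.91 258.21] F [-0.1  -0.25  0.25] Fprinter x -0.18 roterr [-0.06  0.01 -0.02]
```

```bash
python3 - <<'E'
from h import *
import cv2
im=optics.grab_frame("side")[:,:,::-1];cv2.imwrite("pics/s6.png",cv2.resize(im[60:300,160:400],None,fx=2.4,fy=2.4))
E
```

```text
(no output)
```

View pics/s6.png

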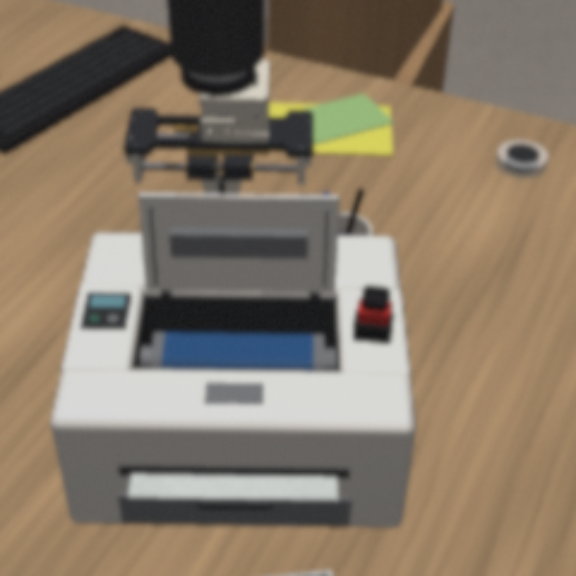

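The hatch swung forward: its edge moved from zoom row 184 to 192. I'll follow the arc.

>>> play_rows(
  steps=[
    {"gripper":0,"tx":0.03,"ty":0.4,"tz":0,"ax":0,"ay":0,"az":0},
    {"gripper":0,"tx":0.03,"ty":0.4,"tz":0,"ax":0,"ay":0,"az":0},
    {"gripper":0,"tx":0.03,"ty":0.4,"tz":0,"ax":0,"ay":0,"az":0},
    {"gripper":0,"tx":0.03,"ty":0.4,"tz":0,"ax":0,"ay":0,"az":0},
    {"gripper":0,"tx":0.16,"ty":0.42,"tz":0,"ax":0,"ay":0,"az":0},
    {"gripper":0,"tx":0.16,"ty":0.42,"tz":0,"ax":0,"ay":0,"az":0},
    {"gripper":0,"tx":0.26,"ty":0.36,"tz":0,"ax":0,"ay":0,"az":0},
    {"gripper":0,"tx":0.26,"ty":0.36,"tz":0,"ax":0,"ay":0,"az":0},
    {"gripper":0,"tx":0,"ty":0,"tz":0,"ax":0,"ay":0,"az":0},
  ],
)

```text
t: 20.03
eef_pos: [0.4935, 0.0288, 0.41]
ee_rot: [-0.057, 1.568, -2.771]
force: [-0.6, -0.1, 0.4]
width: 0.0002
```

```bash
python3 st.py;python3 - <<'E'
from h import *
import cv2
im=optics.grab_frame("side")[:,:,::-1];cv2.imwrite("pics/s7.png",cv2.resize(im[60:300,160:400],None,fx=2.4,fy=2.4))
E
```

```text
t 20.03 tip(printer mm) [  2.48  20.78 232.03] F [-0.63 -0.12  0.39] Fprinter x 0.15 roterr [-0.08  0.17  0.01]
```

View pics/s7.png

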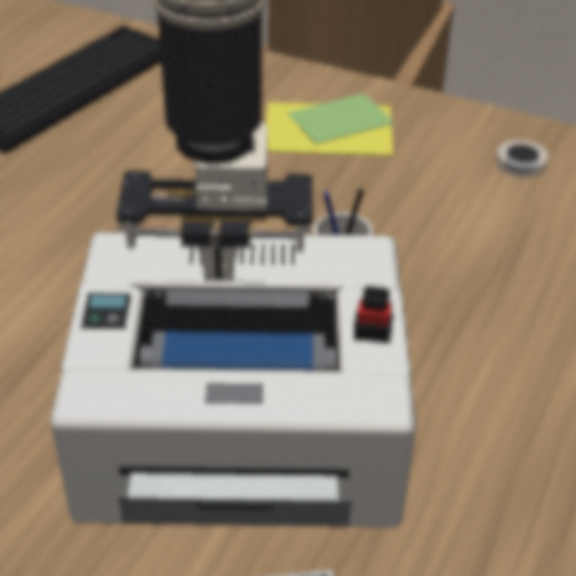

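>>> play_rows(
  steps=[
    {"gripper":0,"tx":0.3,"ty":0.3,"tz":0,"ax":0,"ay":0,"az":0},
    {"gripper":0,"tx":0.3,"ty":0.3,"tz":0,"ax":0,"ay":0,"az":0},
    {"gripper":0,"tx":0.4,"ty":0.18,"tz":0,"ax":0,"ay":0,"az":0},
    {"gripper":0,"tx":0.4,"ty":0.18,"tz":0,"ax":0,"ay":0,"az":0},
    {"gripper":0,"tx":0.28,"ty":0.06,"tz":0,"ax":0,"ay":0,"az":0},
    {"gripper":0,"tx":0.28,"ty":0.06,"tz":0,"ax":0,"ay":0,"az":0},
    {"gripper":0,"tx":0,"ty":0,"tz":0,"ax":0,"ay":0,"az":0},
    {"gripper":0,"tx":0,"ty":0,"tz":0,"ax":0,"ay":0,"az":0},
  ],
)

```text
t: 20.75
eef_pos: [0.5045, 0.0058, 0.3625]
ee_rot: [-0.003, 1.57, -2.716]
force: [-0.5, -0.1, 0.6]
width: 0.0003
```

```bash
python3 st.py
```

```text
t 20.75 tip(printer mm) [-23.12  20.06 184.52] F [-0.48 -0.06  0.57] Fprinter x 0.14 roterr [0.01 0.07 0.  ]
```

Now press down in small steps.

>>> play_rows(
  steps=[
    {"gripper":0,"tx":0.15,"ty":0.04,"tz":0,"ax":0,"ay":0,"az":0},
    {"gripper":0,"tx":0.1,"ty":0,"tz":0,"ax":0,"ay":0,"az":0},
    {"gripper":0,"tx":0.08,"ty":0,"tz":0,"ax":0,"ay":0,"az":0},
    {"gripper":0,"tx":0.04,"ty":0,"tz":0,"ax":0,"ay":0,"az":0},
    {"gripper":0,"tx":0,"ty":0,"tz":0,"ax":0,"ay":0,"az":0},
  ],
)

```text
t: 21.17
eef_pos: [0.5049, 0.0049, 0.3536]
ee_rot: [-0.376, 1.571, -3.089]
force: [-0.1, 1.0, 1.0]
width: 0.0002
```

```bash
python3 st.py
```

```text
t 21.17 tip(printer mm) [-24.02  19.85 175.65] F [-0.11  1.01  1.01] Fprinter x 0.96 roterr [0.01 0.01 0.01]
```

>>> play_rows(
  steps=[
    {"gripper":0,"tx":0.04,"ty":0,"tz":0,"ax":0,"ay":0,"az":0},
    {"gripper":0,"tx":0.04,"ty":0,"tz":0,"ax":0,"ay":0,"az":0},
    {"gripper":0,"tx":0.02,"ty":0,"tz":0,"ax":0,"ay":0,"az":0},
    {"gripper":0,"tx":0,"ty":0,"tz":0,"ax":0,"ay":0,"az":0},
    {"gripper":0,"tx":0,"ty":0,"tz":0,"ax":0,"ay":0,"az":0},
  ],
)

```text
t: 21.58
eef_pos: [0.5049, 0.0049, 0.3531]
ee_rot: [2.713, 1.57, 0.001]
force: [-7.3, 2.2, 15.9]
width: 0.0001
```

```bash
python3 st.py
```

```text
t 21.58 tip(printer mm) [-24.15  19.66 175.13] F [-7.33  2.22 15.93] Fprinter x 5.06 roterr [ 0.04 -0.06 -0.03]
```

>>> play_rows(
  steps=[
    {"gripper":0,"tx":-0.2,"ty":0,"tz":0,"ax":0,"ay":0,"az":0},
    {"gripper":0,"tx":-1,"ty":0,"tz":0,"ax":0,"ay":0,"az":0},
    {"gripper":0,"tx":-1,"ty":0,"tz":0,"ax":0,"ay":0,"az":0},
    {"gripper":0,"tx":-1,"ty":0,"tz":0,"ax":0,"ay":0,"az":0},
    {"gripper":0,"tx":-1,"ty":0,"tz":0,"ax":0,"ay":0,"az":0},
    {"gripper":0,"tx":-1,"ty":0,"tz":0,"ax":0,"ay":0,"az":0},
    {"gripper":0,"tx":-1,"ty":-1,"tz":0,"ax":0,"ay":0,"az":0},
    {"gripper":0,"tx":0,"ty":-1,"tz":0,"ax":0,"ay":0,"az":0},
    {"gripper":0,"tx":0,"ty":-1,"tz":0,"ax":0,"ay":0,"az":0},
    {"gripper":0,"tx":0,"ty":-1,"tz":0,"ax":0,"ay":0,"az":0},
    {"gripper":0,"tx":0,"ty":-1,"tz":0,"ax":0,"ay":0,"az":0},
    {"gripper":0,"tx":0,"ty":-1,"tz":0,"ax":0,"ay":0,"az":0},
    {"gripper":0,"tx":0,"ty":-1,"tz":0,"ax":0,"ay":0,"az":0},
    {"gripper":0,"tx":0,"ty":0,"tz":0,"ax":0,"ay":0,"az":0},
  ],
)

```text
t: 22.75
eef_pos: [0.431, 0.1665, 0.5064]
ee_rot: [-2.125, 1.57, 1.448]
force: [0.1, -0.3, 0.5]
width: 0.0005
```

```bash
python3 st.py;python3 - <<'E'
from h import *
import cv2
a=optics.grab_frame("side")[:,:,::-1];b=optics.grab_frame("wrist")[:,:,::-1]
a=cv2.resize(a[80:360,170:390],None,fx=2,fy=2);b=cv2.resize(b[:280,:],None,fx=.8,fy=.8)
cv2.imwrite("pics/s8.png",a);cv2.imwrite("pics/w8.png",b)
print(finder.pinpoint("hatch_edge","side"), proj("side",P((-73,0,175)))[::-1])
E
```

```text
t 22.75 tip(printer mm) [153.75  19.79 328.45] F [ 0.08 -0.27  0.52] Fprinter x -0.28 roterr [ 0.14 -0.03  0.06]
[{'location': [212.9, 257.6], 'confidence': 0.66}] [212.06388713 257.6342824 ]
```

View pics/s8.png

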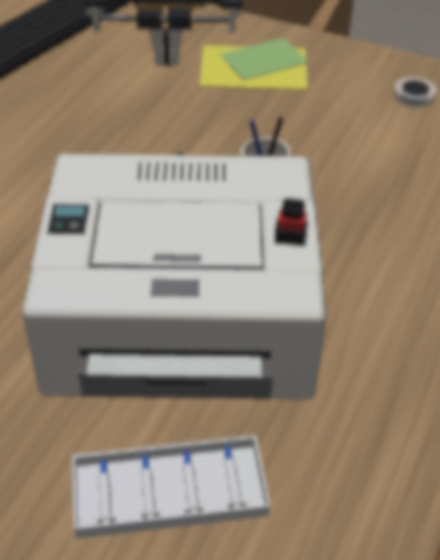

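View pics/w8.png

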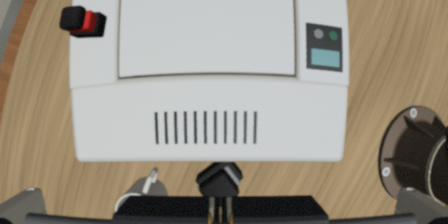

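The hatch lies flush and stays down. Its edge is at (row 213, col 258), against (212, 258) predicted for shut. The stamps, tray and mug look undisturbed.

```bash
python3 -c "
from station import job_done
print(job_done())"
```

```text
the job is handed in; nothing more can be done
None
```

The cartridge's flat now faces up, the hatch is shut flush, and the job was handed in at about 23 s.

- **Rolling the drum:** I felt along the drum with the closed fingertips and rolled it towards the back in four strokes. The wrist camera then showed the flat about 33° short of up. I drew its ridge over and pressed the flat level.
- **Flat level check:** The fingertip stopped at 152.3 mm under 18.6 N, where a level flat should be at about 152.1 mm. Both ridges were within about 2 zoomed pixels of where they should be, so the flat is within roughly 2° of up.
- **Hatch check:** I pushed the hatch over from behind and pressed it with about 16 N. It stopped at 175.1 mm, level with the printer's top at 175 mm. After I lifted away it stayed flush, its edge within about 1 pixel of the shut position.
- **Other objects:** In the last pictures the red stamp, black stamp, tray and mug look undisturbed; I did not measure their positions. The arm ended clear of everything, with the force reading near zero.
- **Doubtful points:** No check failed. An early hint that the flat was facing the front was wrong, because the drum needed about 280° of rolling. The pinpoint network's reading for the hatch hinge in the side view was about 3–4 pixels off my printer fit.

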